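Load a printer service tray and hold it level over the bed

ROBOT

A 7-joint arm with a two-finger parallel gripper is mounted at the origin on the work surface. World frame = base frame: x ahead of the robot, y to its left, z up, the work surface at z = 0. Lengths are in m, angles in rad, forces in N, time in s.
With the tool pointing down it reaches from about 0.425 to 0.825 m from the base axis. Payload 3.6 kg.
Tool frame: the origin (TCP) lies on the centre line of the jaws, within the pads' length; the fingertips stand 8 mm ahead of it and the grasp point (between the pads) lies 11 mm behind it; z points along the fingers, y is the direction in which the jaws open and shut (so a half turn about z gives the same grasp; the last joint's range is limited). The gripper opens to 85 mm and grips with 20 to 120 N. Pads are 22 mm wide; open, the fingers measure 114 mm over their backs; the gripper's body (76 mm by 85 mm) begins 54 mm behind the grasp point. The pads swing forward as they close: fully open they stand 13 mm farther back than shut.
Start: joints at [-1.202, 0.615, -0.013, 1.423, 0.008, 1.103, -0.04], TCP at [0.251, 0.6, 0.239] pointing down, gripper open.
Joint ranges: [-3.12, 3.12], [-0.3, 2.06], [-1.34, 1.32], [0.26, 2.42], [-1.36, 4.5], [0.01, 1.98], [-2.84, 2.84]. Speed limits (rad/s): [2.79, 2.79, 3.14, 3.14, 3.14, 3.14, 3.14].

INTERFACE

Orientations are given as a rotation vector (axis times angle).
In Python, from plant import observe, viewer, robot, nets gives the robot as it stands.
- The arm moves only by the shell command python3 -m jog 'ROWS' [FORCE]. ROWS is JSON, a list of rows, each a list of 7 numbers: the shift along the tool's x, y, z in mm, then the turn, a rotation vector about the tool's x, y, z in degrees, then the opening, from 0 (shut) to 1 (fully open). In form: [[tx, ty, tz, wx, wy, wz, grip], ...]. A call has exactly 5 rows; each row shifts and turns the commanded pose from where the row before left it, along the tool's axes as they then stand; what a row does not reach is not made up. A row lasts 1/10 s, in which the tool goes at most 50 mm and 8.59 degrees, less where a joint would pass 70% of its speed; a pose out of reach is approached as far as the arm can. A call is refused whole if a number of a shift passes 50 or a number of a turn 8.59, either way. A call with a gripper value outside its range is refused whole. The fingers move at their own pace and stop on an object; FORCE is the grip in N (left out, the last holds). Time passes only in rows, so rows that do not move let the fingers close, or fill a call up. It gives the time, the measured TCP pose, the force and the opening at its end, in the units of the state.
- observe(): the state, without advancing time (a new reading comes with each control period).
- viewer.snapshot(name): name is "scene" or "top" or "wrist"; returns the picture (480x640x3 uint8, red, green, blue); there is no depth.
- viewer.get_calibration(name): a dict with "K" (3x3 intrinsics, pixels), "cam_to_world" (4x4, takes a point from camera to world coordinates). Camera axes: x right, y up, looking along -z (the intrinsics and any distortion apply to the point x, -y, -z); pixel columns grow to the right and rows downward; lengths in m; the calibration is good to about 2 mm. A picture is of the moment at which its call begins: read the wrist's pose just before it. get_calibration takes no time and is no camera call; for the wrist camera it gives the pose at the moment of the call.
- robot.job_done(): hands the job in, once; it reports no verdict.
Trained networks look in the newest picture that a camera, given by its name, has taken for a name from the list of things; names that differ only in an ending like _2 or _b are one class to them, and where a whole thing is asked for, a point or a joint stands for the part that bears it (a point fixed in the world has none). Each returns a list of dicts, best first, with "confidence" (0 to 1); they miss things now and then, are a little off and sometimes report something else, mostly with a low value. They report only what shows in the picture. A call takes as long as a camera call. They do not tell look-alikes from the thing itself.
- nets.outline_of(camera, target): "mask" (480x640 bool, what is visible of it) and "bbox" ([centre column, centre row, width, height] in pixels, round what is visible of it).
The state is a dict: "time": time; "joint_pos": joint angles; "joint_velocities": joint speeds; "effort": joint torques, N m; "position": TCP position; "orientation": TCP orientation; "wrist_force": force on the tool from outside, world axes, zero at the start; "moment": the same for the moment, N m; "grip_width": finger opening in m.
Only numpy, scipy, OpenCV 4.12 (cv2) and the standard library are available. Lean on these libraries where they do the work, as an engineer would, in place of code of your own. Each camera call takes 0.05 s, during which the arm holds its last target.

TASK

The service tray for the printer repair has a guide rod in one of its two cradles and a steel ball loose in a shallow pocket. Pick up the loose rod from the table and lay it, without dropping it, centred in the empty cradle with its square block at the same side of the tray as the other rod's block. Then lift the tray by its upright grip, keep the ball in its pocket, carry it to the printer bed and finish still holding it there, steady and level, about 10 cm above the middle of the glass; nothing may touch the bed, and the motor, screwdriver and jar stay where they are.

Things in the scene. Friction and masses are not known exactly. Their poses are not given: they have to be found in the camera images.
- tray: Loose grey plastic service tray standing on the table, 220 (x) x 150 (y) mm, about 0.26 kg, floor 5 mm thick with an edge lip to 11 mm. Origin: centre of its underside; z up when level. Along its x: the ball pocket at +72 mm, the upright grip at 0, the occupied rod cradle at -44 mm, the empty rod cradle at -84 mm (nearest the tray's -x edge).
- handle (a point): Grip point of the tray, on the tray's upright black plate: the plate is 14 mm thick along the tray's x and 44 mm wide along its y, its top 83 mm above the tray's underside; this point lies on its centre line 65 mm above the underside, 18 mm below the top. Axes as the tray's. Pinch it from above, closing along the tray's x.
- empty_cradle (a point): Centre of the empty cradle: the point where the middle of a laid rod belongs, 17 mm above the tray's underside (12 mm above its floor). The cradle is two V-notches with 45 degree walls, each 6 mm thick, at 30 mm either side of this point along the tray's y, white, open upwards to about 20 mm above the underside and about 22 mm wide at the top; a rod lies in it along the tray's y. The 54 mm between the two notches are free down to the tray's floor. Axes as the tray's.
- full_cradle (a point): The same point of the occupied cradle, 40 mm farther along the tray's +x. Axes as the tray's.
- pocket (a point): Centre of the ball pocket, 17 mm above the tray's underside, where the ball's centre is when it sits in the middle. The pocket is a round white rim 2.5 mm high, 32 mm inside and 40 mm outside diameter, on the tray's floor; the ball can roll about 9 mm off centre within it and escapes if the tray is tipped more than about 35 degrees or jerked.
- ball_center (a point): Centre of the loose steel ball, 24 mm diameter, 57 g, in the tray's pocket.
- rod_center (a point): Middle of the loose steel guide rod that lies on the table: 120 mm long, 60 g, round shank of 12 mm diameter, with a dark square block 16 x 16 mm and 14 mm long on one end. The point is on the axis, half-way along. Its x axis runs along the rod towards the block. On the table the axis lies about 6 to 8 mm above it.
- rod_block (a point): Centre of the loose rod's square block, on the rod's axis 53 mm from rod_center.
- rod2_center (a point): Middle of an identical rod that already lies in the tray's occupied cradle; x axis along the rod towards its block, which is at the tray's +y side.
- rod2_block (a point): Centre of the square block of the rod in the occupied cradle, 53 mm from rod2_center.
- bed: Fixed printer bed on two rails: a square glass plate 220 x 220 mm over an aluminium plate and carriage; the rails are 320 mm long. Origin on the table under its middle, z up.
- bed_center (a point): Middle of the top face of the glass, 47 mm above the table.
- motor: Bystander: small stepper motor 42 x 42 x 40 mm standing with its thin shaft up (62 mm in all). Origin: centre of its underside.
- screwdriver: Bystander: a screwdriver lying on the table beyond the work. Origin under its middle, on the table.
- jar: Bystander: closed jar, 52 mm diameter, 60 mm high. Origin: centre of its underside.
Not all that is in view belongs to the job. What is shaped like the part that bears rod_center but orange is not meant.

How it is judged:
By the outcome, as a careful person would: the job done as asked, in the order asked, and still so for the second after the job is handed in, while the arm keeps its last pose, push and grip.
It also fails if it takes over 64 s, if anything falls off the work surface, if the arm or the gripper's body presses on something with over 40 N, if the wrist force passes 120 N, or if a joint passes its speed limit or range.

## Working session

There is one attempt and no reset: what is moved stays moved. The work goes in short steps, Python scripts to look and compute and a shell command to move; the robot and the scene stay as the last step left them, time stands still between calls to the robot, and variables do not carry over. Pictures are saved under pics/ and viewed, and the job is handed in when it is done.

```bash
ls; mkdir -p pics; python3 - <<'E'
from plant import observe, viewer, robot, nets
import cv2,numpy as np
s=observe()
print({k:np.round(v,3).tolist() for k,v in s.items()})
for n in ["scene","top","wrist"]:
    im=viewer.snapshot(n); cv2.imwrite(f"pics/{n}0.png",im[:,:,::-1])
    c=viewer.get_calibration(n); print(n,np.round(c["K"],1).tolist(),np.round(c["cam_to_world"],3).tolist(),[k for k in c])
E
```

```text
pics
{'time': 0.0, 'joint_pos': [-1.201, 0.616, -0.013, 1.425, 0.008, 1.103, -0.04], 'joint_velocities': [-0.0, -0.001, 0.0, -0.0, 0.0, 0.0, 0.0], 'effort': [-0.0, -46.92, 0.259, -17.103, 0.01, 0.009, -0.0], 'position': [0.25, 0.599, 0.238], 'orientation': [-0.617, -3.08, 0.004], 'wrist_force': [0.736, -0.692, -1.17], 'moment': [0.057, -0.03, 0.018], 'grip_width': 0.085}
scene [[503.2, 0.0, 314.5], [0.0, 503.2, 234.9], [0.0, 0.0, 1.0]] [[-0.548, -0.61, 0.573, 1.232], [0.836, -0.403, 0.372, 0.453], [0.004, 0.683, 0.731, 0.884], [0.0, 0.0, 0.0, 1.0]] ['K', 'cam_to_world']
top [[548.5, 0.0, 317.3], [0.0, 548.5, 238.2], [0.0, 0.0, 1.0]] [[-0.007, 0.985, -0.171, 0.401], [-1.0, -0.005, 0.01, 0.038], [0.009, 0.171, 0.985, 1.09], [0.0, 0.0, 0.0, 1.0]] ['K', 'cam_to_world']
wrist [[360.3, 0.0, 318.6], [0.0, 360.3, 240.4], [0.0, 0.0, 1.0]] [[0.385, -0.889, -0.246, 0.188], [0.923, 0.371, 0.105, 0.627], [-0.002, -0.268, 0.964, 0.373], [0.0, 0.0, 0.0, 1.0]] ['K', 'cam_to_world']
```

View pics/top0.png

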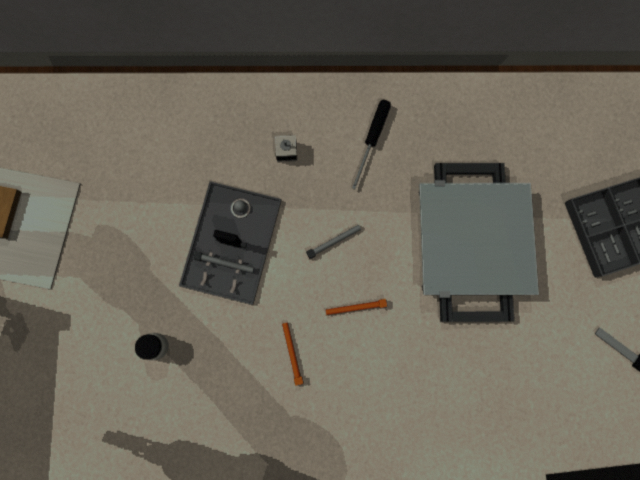

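View pics/scene0.png

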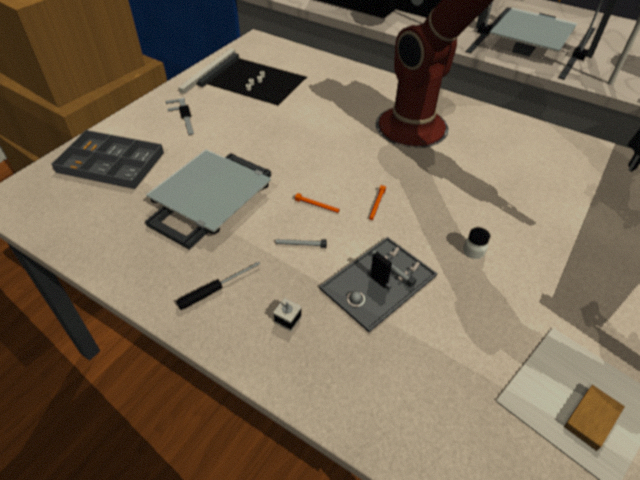

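View pics/wrist0.png

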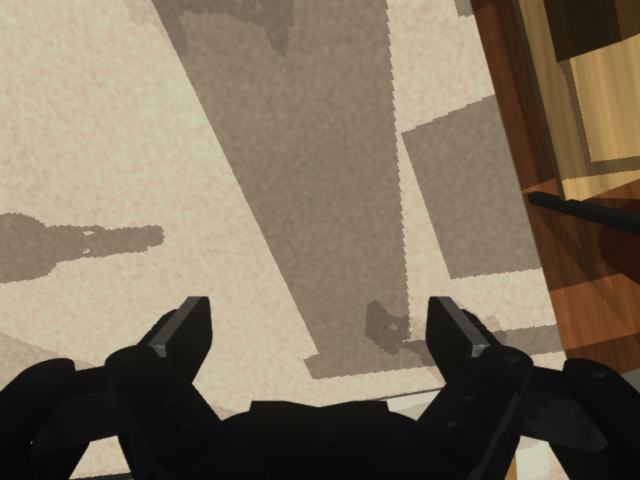

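Top view: loose rod from its block (310,253) to its end (362,228). The tray's corners are (210,183), (283,200), (255,303) and (181,288), and its empty cradle is near (221,283). The bed glass is centred near (478,240).

```bash
cat > h.py <<'E'
from plant import observe, viewer, robot, nets
import cv2,numpy as np
from scipy.spatial.transform import Rotation as R
def ray(c,u,v):
    K=c["K"];T=np.array(c["cam_to_world"])
    d=np.array([(u-K[0][2])/K[0][0],-(v-K[1][2])/K[1][1],-1.0]); return T[:3,3],T[:3,:3]@d
def onz(c,u,v,z):
    o,d=ray(c,u,v); return o+d*(z-o[2])/d[2]
def proj(c,p):
    T=np.array(c["cam_to_world"]);q=T[:3,:3].T@(np.asarray(p)-T[:3,3]);K=c["K"]
    return np.array([K[0][0]*q[0]/-q[2]+K[0][2], -K[1][1]*q[1]/-q[2]+K[1][2]])
def snap(n,f):
    c=viewer.get_calibration(n); im=viewer.snapshot(n); cv2.imwrite(f"pics/{f}.png",im[:,:,::-1]); return c,im
E
python3 - <<'E'
from h import *
c,im=snap("top","top1")
for t in ["tray","rod_center","bed_center","bed","rod_block"]:
    for d in nets.outline_of("top",t)[:4]:
        m=d["mask"].astype(np.uint8); print(t,round(d["confidence"],2),np.round(d["bbox"],1))
        r=cv2.minAreaRect(np.argwhere(m)[:,::-1].astype(np.float32)); print("  ",np.round(cv2.boxPoints(r),1).tolist())
for n,u,v,z in [("rodblk",310,253,.008),("rodend",362,228,.006),("t1",210,183,.011),("t2",283,200,.011),("t3",255,303,.011),("t4",181,288,.011),("b1",420,184,.047),("b2",531,184,.047),("b3",537,295,.047),("b4",421,294,.047)]:
    print(n,np.round(onz(c,u,v,z),3))
E
```

```text
tray 0.95 [230.1 243.5  98.  122.3]
   [[178.5, 286.0], [207.1999969482422, 178.8000030517578], [281.70001220703125, 198.6999969482422], [253.0, 305.8999938964844]]
rod_center 0.88 [355.8 309.5  61.4  19.4]
   [[325.0, 307.3999938964844], [385.5, 298.0], [386.8999938964844, 306.6000061035156], [326.29998779296875, 316.0]]
rod_center 0.76 [333.9 242.6  57.5  37. ]
   [[304.3999938964844, 251.89999389648438], [358.20001220703125, 224.39999389648438], [362.3999938964844, 232.6999969482422], [308.6000061035156, 260.20001220703125]]
bed_center 0.74 [477.7 241.3 119.  161.2]
   [[418.1000061035156, 163.39999389648438], [534.9000244140625, 160.1999969482422], [539.2000122070312, 320.29998779296875], [422.3999938964844, 323.3999938964844]]
bed 0.92 [477.2 242.8 118.2 161.3]
   [[417.70001220703125, 163.8000030517578], [532.9000244140625, 159.3000030517578], [539.2000122070312, 319.29998779296875], [424.0, 323.79998779296875]]
rod_block 0.84 [357.8 305.2  62.8  14.7]
   [[325.29998779296875, 306.6000061035156], [385.70001220703125, 298.5], [386.79998779296875, 306.79998779296875], [326.399993
[... 172 characters left out ...]
998779296875], [294.79998779296875, 386.3999938964844]]
rod_block 0.59 [332.3 243.9  52.2  34.5]
   [[306.0, 252.10000610351562], [357.8999938964844, 224.8000030517578], [361.20001220703125, 231.1999969482422], [309.29998779296875, 258.3999938964844]]
rod_block 0.47 [223.6 262.2  62.   24.3]
   [[191.6999969482422, 259.20001220703125], [194.10000610351562, 249.8000030517578], [254.5, 264.8999938964844], [252.1999969482422, 274.29998779296875]]
rodblk [0.559 0.042 0.008]
rodend [ 0.61  -0.063  0.006]
t1 [0.703 0.244 0.011]
t2 [0.667 0.096 0.011]
t3 [0.46  0.15  0.011]
t4 [0.491 0.295 0.011]
b1 [ 0.689 -0.175  0.047]
b2 [ 0.688 -0.395  0.047]
b3 [ 0.47  -0.39   0.047]
b4 [ 0.473 -0.169  0.047]
```

```bash
cat >> h.py <<'E'
def goto(p,yaw):
    "print tool-frame turn (deg) then shift (mm) AFTER turning to reach p with tool down and tool-y at world yaw (deg, +-180 allowed)"
    s=observe(); r0=R.from_rotvec(s["orientation"])
    best=None
    for k in (0,180):
        a=np.radians(yaw+k); y=np.array([np.cos(a),np.sin(a),0]); z=np.array([0,0,-1.]); x=np.cross(y,z)
        r1=R.from_matrix(np.c_[x,y,z]); rv=(r0.inv()*r1).as_rotvec(degrees=True)
        if best is None or np.linalg.norm(rv)<np.linalg.norm(best[0]): best=(rv,r1)
    rv,r1=best
    dp=np.asarray(p)-s["position"]
    print("t",round(s["time"],2),"TCP",np.round(s["position"],4),"grip",round(s["grip_width"],4),"F",np.round(s["wrist_force"],1),"q7",round(s["joint_pos"][6],2))
    print("turn",np.round(rv,2),"shift after turn mm",np.round(r1.inv().apply(dp)*1e3,1),"shift before turn",np.round(r0.inv().apply(dp)*1e3,1))
E
python3 - <<'E'
from h import *
s=observe();r=R.from_rotvec(s["orientation"]);print(np.round(r.as_matrix(),3))
c=viewer.get_calibration("wrist");T=np.array(c["cam_to_world"])
print(np.round(r.inv().apply(T[:3,3]-s["position"]),4)); print(np.round(r.as_matrix().T@T[:3,:3],3))
goto([.584,-.011,.20],26)
E
```

```text
[[-0.923  0.385 -0.   ]
 [ 0.385  0.923 -0.   ]
 [ 0.    -0.    -1.   ]]
[ 0.0684  0.001  -0.1342]
[[-0.     0.964  0.268]
 [ 1.    -0.     0.   ]
 [ 0.     0.268 -0.964]]
t 0.45 TCP [0.2506 0.5997 0.2392] grip 0.0851 F [ 0.7  1.1 -0.3] q7 -0.04
turn [-1.000e-02  0.000e+00  4.133e+01] shift after turn mm [-695.    32.    39.2] shift before turn [-543.1 -434.9   39.3]
```

```bash
python3 -m jog '[[-38,-30,0,0,0,0,1],[-38,-30,0,0,0,0,1],[-38,-30,0,0,0,0,1],[-38,-30,0,0,0,0,1],[-38,-30,0,0,0,0,1]]' 40; python3 -m jog '[[-38,-30,0,0,0,0,1],[-38,-30,0,0,0,8,1],[-38,-30,0,0,0,8,1],[-38,-30,0,0,0,8,1],[-38,-30,0,0,0,8,1]]'; python3 -c "
from h import *
goto([.584,-.011,.20],26)"
```

```text
time: 0.95
position: [0.3689, 0.3864, 0.2396]
orientation: [0.617, 3.08, 0.001]
wrist_force: [0.7, 0.2, 0.1]
grip_width: 0.0853
time: 1.45
position: [0.4489, 0.1609, 0.2397]
orientation: [1.451, 2.785, 0.002]
wrist_force: [0.5, -0.1, -0.1]
grip_width: 0.085
t 1.45 TCP [0.4489 0.1609 0.2397] grip 0.085 F [ 0.5 -0.1 -0.1] q7 0.31
turn [0.11 0.04 8.96] shift after turn mm [-213.7   46.1   39.7] shift before turn [-218.2   12.2   39.9]
```

```bash
python3 -m jog '[[0,0,0,0,0,8,1],[-45,9,8,0,0,1,1],[-45,9,8,0,0,0,1],[-45,9,8,0,0,0,1],[-45,9,8,0,0,0,1]]'; python3 -m jog '[[-25,3,3,0,0,0,1],[0,0,0,0,0,0,1],[0,0,0,0,0,0,1],[0,0,0,0,0,0,1],[0,0,0,0,0,0,1]]';  python3 - <<'E'
from h import *
goto([.584,-.011,.20],26)
c,im=snap("wrist","w1")
np.savez("w1.npz",K=c["K"],cam_to_world=c["cam_to_world"])
for d in nets.outline_of("wrist","rod_center")[:4]:
    m=d["mask"].astype(np.uint8); print(round(d["confidence"],2),np.round(d["bbox"],1), cv2.minAreaRect(np.argwhere(m)[:,::-1].astype(np.float32)))
E
```

```text
time: 1.95
position: [0.5615, 0.0168, 0.2073]
orientation: [1.656, 2.669, 0.001]
wrist_force: [1.1, 0.7, 0.7]
grip_width: 0.0855
time: 2.45
position: [0.5737, -0.0011, 0.2046]
orientation: [-1.653, -2.671, -0.002]
wrist_force: [-0.2, -0.1, 0.0]
grip_width: 0.0854
t 2.45 TCP [ 0.5737 -0.0011  0.2046] grip 0.0854 F [-0.2 -0.1  0. ] q7 0.57
turn [ 0.03 -0.06  0.49] shift after turn mm [-13.4   5.    4.6] shift before turn [-13.4   4.8   4.6]
0.96 [174.9 202.5  44.1 133. ] ((178.3762969970703, 201.23265075683594), (21.579872131347656, 129.10289001464844), 14.868280410766602)
0.83 [126.6  23.4 156.2  46.8] ((127.03489685058594, 17.602828979492188), (161.07174682617188, 19.971637725830078), 12.578935623168945)
0.81 [323.5 222.3  18.  121.4] ((322.5941162109375, 221.98876953125), (124.24203491210938, 17.03470230102539), 88.91908264160156)
```

View pics/w1.png

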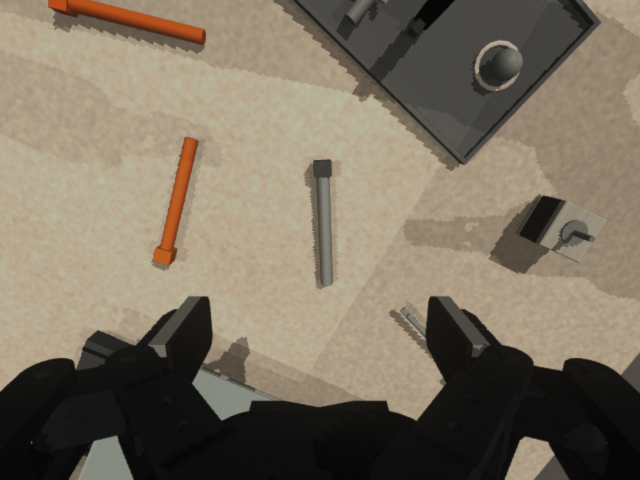

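```bash
python3 - <<'E'
from h import *
c=np.load("w1.npz")
a=onz(c,322,160,.014);b=onz(c,326,285.5,.009)
d=a-b;d[2]=0;print(a,b,np.linalg.norm(d),np.degrees(np.arctan2(d[1],d[0])),(a+b)/2)
m=b+ d/np.linalg.norm(d)*.06; print(m)
goto([m[0],m[1],.06],np.degrees(np.arctan2(d[1],d[0]))-90)
E
```

```text
[0.55338832 0.04730164 0.014     ] [ 0.61116461 -0.05899339  0.009     ] 0.12098236237188459 118.5261354799185 [ 0.58227647 -0.00584588  0.0115    ]
[ 0.58251104 -0.00627743  0.009     ]
t 2.55 TCP [ 0.5738 -0.0017  0.2047] grip 0.0855 F [-0.5  0.1  0.3] q7 0.57
turn [ 0.03 -0.03 -2.07] shift after turn mm [ -8.2   5.5 144.7] shift before turn [ -8.    5.7 144.7]
```

```bash
python3 -m jog '[[0,0,0,0,0,-2.1,1],[-4,3,40,0,0,0,0.6],[-4,2.5,40,0,0,0,0.6],[0,0,40,0,0,0,0.6],[0,0,24.7,0,0,0,0.6]]'; python3 -m jog '[[0,0,0,0,0,0,0.6],[0,0,0,0,0,0,0.6],[0,0,0,0,0,0,0.6],[0,0,0,0,0,0,0.6],[0,0,0,0,0,0,0.6]]'; python3 - <<'E'
from h import *
c,im=snap("wrist","w2")
np.savez("w2.npz",K=c["K"],cam_to_world=c["cam_to_world"])
goto([0.5825,-.0063,.010],28.5)
E
```

```text
time: 3.05
position: [0.5812, -0.0067, 0.057]
orientation: [-1.605, -2.697, 0.003]
wrist_force: [0.0, 0.1, -0.3]
grip_width: 0.0512
time: 3.55
position: [0.5836, -0.0075, 0.0611]
orientation: [1.607, 2.697, 0.002]
wrist_force: [0.1, 0.4, -0.5]
grip_width: 0.0516
t 3.6 TCP [ 0.5834 -0.0075  0.0608] grip 0.0512 F [ 0.4 -0.1 -0.3] q7 0.65
turn [ 0.11  0.06 -0.07] shift after turn mm [ 1.5 -0.2 50.8] shift before turn [ 1.5 -0.3 50.8]
```

View pics/w2.png

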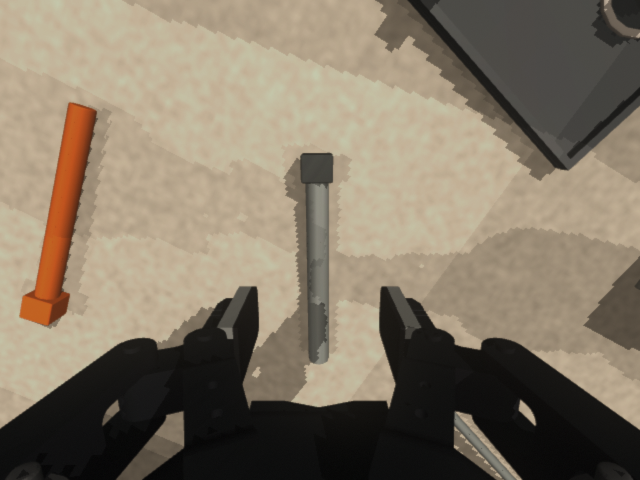

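```bash
python3 - <<'E'
from h import *
c=np.load("w2.npz")
# block top far edge (316.5,154), shank end (318,363)
a=onz(c,316.5,153.5,.015);b=onz(c,318.3,363,.008)
d=a-b;d[2]=0;L=np.linalg.norm(d);u=d/L;print(L,np.degrees(np.arctan2(d[1],d[0])))
m=(b+u*.06+a-u*.06)/2; print(m)
goto([m[0],m[1],.0115],np.degrees(np.arctan2(d[1],d[0]))-90)
E
```

```text
0.12164605132617327 118.83930474884362
[ 0.5825714  -0.00597297  0.0115    ]
t 3.6 TCP [ 0.5834 -0.0075  0.0608] grip 0.0512 F [ 0.4 -0.1 -0.3] q7 0.65
turn [ 0.11  0.06 -0.41] shift after turn mm [ 1.7  0.  49.3] shift before turn [ 1.8 -0.1 49.3]
```

```bash
python3 -m jog '[[1.7,0,20,0,0,-0.4,0.5],[0,0,20,0,0,0,0.4],[0,0,9,0,0,0,0.35],[0,0,0,0,0,0,0.35],[0,0,0,0,0,0,0.35]]'; python3 -m jog '[[0,0,0,0,0,0,0.2],[0,0,0,0,0,0,0],[0,0,0,0,0,0,0],[0,0,0,0,0,0,0],[0,0,0,0,0,0,0]]' 50; python3 -m jog '[[0,0,0,0,0,0,0],[0,0,-20,0,0,0,0],[0,0,-25,0,0,0,0],[0,0,-25,0,0,0,0],[0,0,-30,0,0,0,0]]'; python3 -m jog '[[0,0,-30,0,0,0,0],[0,0,0,0,0,0,0],[0,0,0,0,0,0,0],[0,0,0,0,0,0,0],[0,0,0,0,0,0,0]]';python3 - <<'E'
from h import *
s=observe()
c,im=snap("wrist","w3"); c=viewer.get_calibration("wrist")
np.savez("w3.npz",K=c["K"],cam_to_world=c["cam_to_world"],p=s["position"],o=s["orientation"])
E
```

```text
time: 4.1
position: [0.5824, -0.0062, 0.0111]
orientation: [1.598, 2.704, 0.001]
wrist_force: [0.6, 0.0, -0.7]
grip_width: 0.0297
time: 4.6
position: [0.5827, -0.0061, 0.0117]
orientation: [1.598, 2.703, 0.001]
wrist_force: [-0.5, -0.2, 5.9]
grip_width: 0.0098
time: 5.1
position: [0.5809, -0.0059, 0.1107]
orientation: [-1.598, -2.703, 0.002]
wrist_force: [0.9, 0.4, -1.7]
grip_width: 0.0094
time: 5.6
position: [0.5808, -0.0059, 0.139]
orientation: [-1.597, -2.702, 0.003]
wrist_force: [0.3, -1.0, -0.7]
grip_width: 0.0096
```

View pics/w3.png

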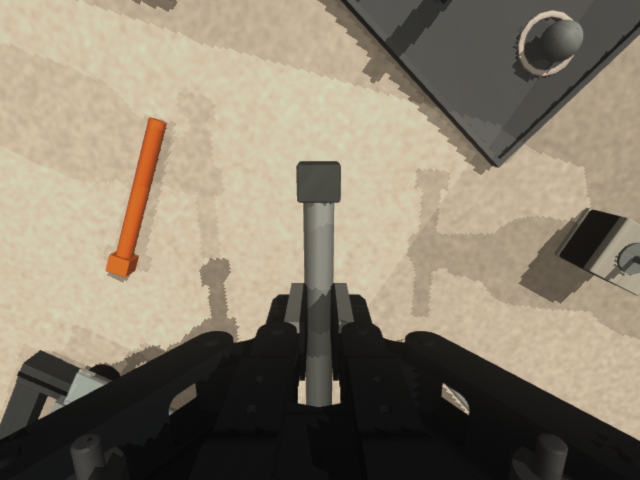

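The rod is held upright between the pads (block at (319,181), rod column about 319). I'll measure how it sits in the gripper.

```bash
python3 - <<'E'
from h import *
im=cv2.imread("pics/w3.png"); cv2.imwrite("pics/w3z.png",cv2.resize(im[150:300,240:400],None,fx=4,fy=4,interpolation=cv2.INTER_NEAREST)[:600,:])
c,im=snap("scene","s3")
cv2.imwrite("pics/s3z.png",cv2.resize(im[120:300,200:440,::-1],None,fx=3,fy=3,interpolation=cv2.INTER_CUBIC))
E
```

```text
(no output)
```

View pics/w3z.png

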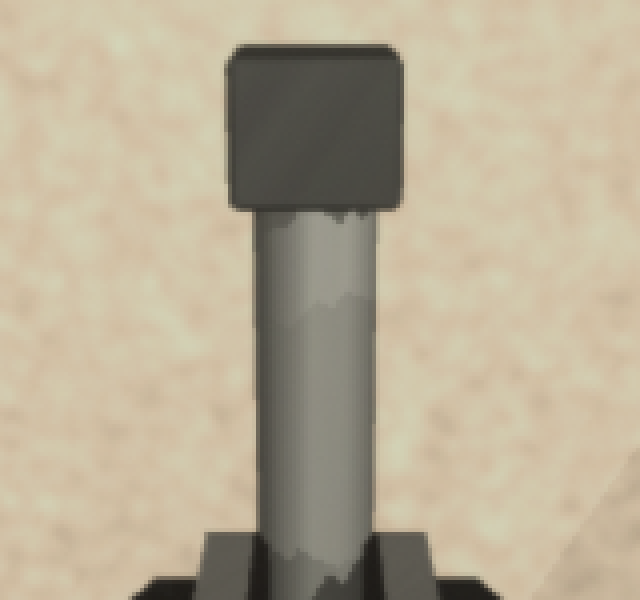

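View pics/s3z.png

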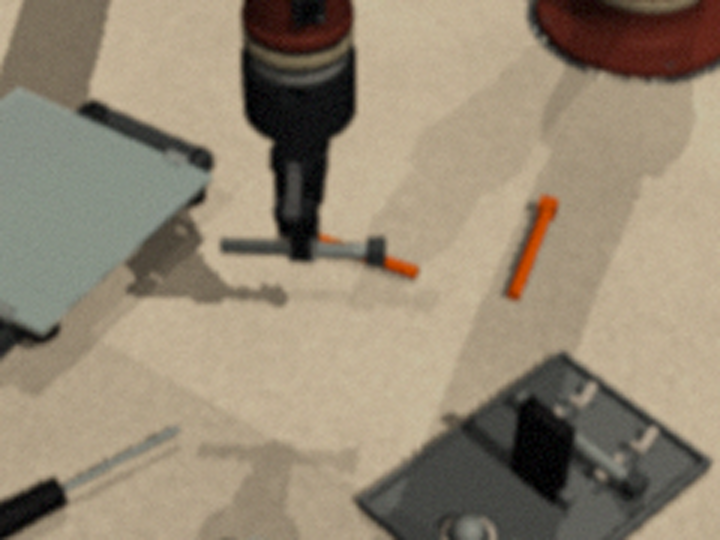

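Grip confirmed: the rod's middle is within about 1 mm of the TCP in x and y, and about 5 mm ahead of it in z. Next I'll look at the tray from above.

```bash
python3 -c "
from h import *
goto([.53,.17,.22],-14)"
```

```text
t 5.7 TCP [ 0.5812 -0.006   0.1394] grip 0.0094 F [0.3 1.1 0. ] q7 0.63
turn [-1.400e-01 -1.000e-02  4.282e+01] shift after turn mm [158.4 -92.3 -80.6] shift before turn [179.   39.8 -80.5]
```

```bash
python3 -m jog '[[0,0,-20,0,0,7.1,0],[0,0,-20,0,0,7.1,0],[0,0,-20,0,0,7.1,0],[0,0,-20,0,0,7.1,0],[0,0,0,0,0,7.1,0]]'; python3 -m jog '[[0,0,0,0,0,7.1,0],[30,-18,0,0,0,0,0],[40,-23,0,0,0,0,0],[40,-23,0,0,0,0,0],[30,-18,0,0,0,0,0]]';python3 -m jog '[[18,-10,0,0,0,0,0],[0,0,0,0,0,0,0],[0,0,0,0,0,0,0],[0,0,0,0,0,0,0],[0,0,0,0,0,0,0]]'; python3 - <<'E'
from h import *
goto([.53,.17,.22],-14)
c,im=snap("wrist","w4"); c=viewer.get_calibration("wrist")
s=observe()
np.savez("w4.npz",K=c["K"],cam_to_world=c["cam_to_world"],p=s["position"],o=s["orientation"])
E
```

```text
time: 6.2
position: [0.5836, -0.0064, 0.223]
orientation: [2.35, 2.08, 0.006]
wrist_force: [0.7, -0.3, -0.3]
grip_width: 0.0097
time: 6.7
position: [0.5342, 0.153, 0.2198]
orientation: [-2.467, -1.941, 0.001]
wrist_force: [0.5, 0.2, 0.4]
grip_width: 0.0099
time: 7.2
position: [0.5307, 0.1673, 0.2206]
orientation: [2.474, 1.934, -0.001]
wrist_force: [-0.8, -0.4, -0.0]
grip_width: 0.0099
t 7.2 TCP [0.5307 0.1673 0.2206] grip 0.0099 F [-0.8 -0.4 -0. ] q7 -0.32
turn [0.03 0.05 0.04] shift after turn mm [ 2.4 -1.4  0.6] shift before turn [ 2.4 -1.4  0.6]
```

View pics/w4.png

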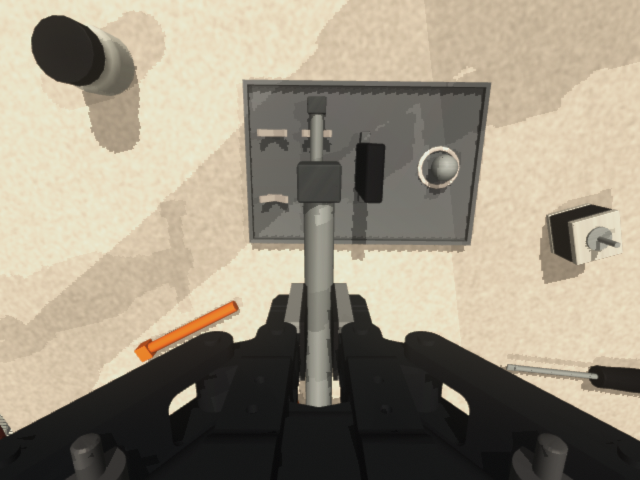

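Wrist view: tray corners at (244,81), (490,83), (469,244) and (250,244); empty-cradle notches near (272,133) and (274,201); pocket near (439,167); plate near (370,172).

```bash
python3 - <<'E'
import cv2
im=cv2.imread("pics/w4.png"); cv2.imwrite("pics/w4z.png",cv2.resize(im[70:260,235:500],None,fx=3,fy=3,interpolation=cv2.INTER_NEAREST))
E
```

```text
(no output)
```

View pics/w4z.png

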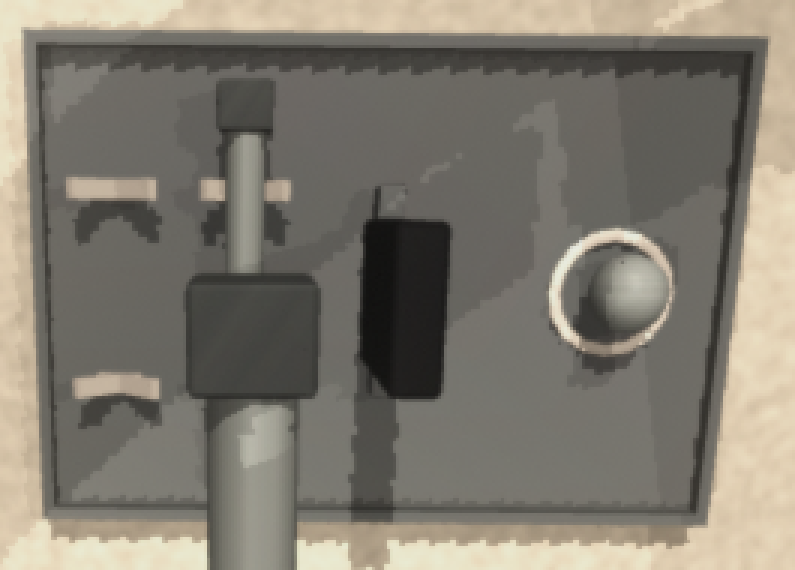

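```bash
cat > fit.py <<'E'
from h import *
from scipy.optimize import least_squares
def fit(c,feats,x0):
    P=np.array([f[0] for f in feats])*1e-3;U=np.array([f[1] for f in feats])
    def W(x): 
        r=R.from_euler("z",x[2]).as_matrix(); return P@r.T+np.array([x[0],x[1],0])
    f=lambda x:(np.array([proj(c,p) for p in W(x)])-U).ravel()
    s=least_squares(f,x0,loss="soft_l1"); print("tray x,y,yaw",np.round(s.x[:2],4),round(np.degrees(s.x[2]),2)); print(np.round(f(s.x).reshape(-1,2),1).tolist()); return s.x
E
python3 - <<'E'
from fit import *
c=np.load("w4.npz")
z=lambda a,b:(235+(a+.5)/3-.5,70+(b+.5)/3-.5)
fe=[((-110,75,11),z(24,30)),((110,75,11),z(768,38)),((110,-75,11),z(708,524)),((-110,-75,11),z(45,516)),
((-84,30,20),z(111,189)),((-84,-30,20),z(116,386)),((72,0,7.5),z(611,291)),((0,0,83),z(420,309))]
x=fit(c,fe,[.58,.196,-.24])
r=R.from_euler("z",x[2]).as_matrix()
cr=r@[-.084,0,0]+[x[0],x[1],0]; print("cradle",cr)
goto([cr[0],cr[1],.08],np.degrees(x[2]))
E
```

```text
tray x,y,yaw [0.5818 0.2013] -14.48
[[-0.7, -1.0], [0.8, -1.1], [-0.0, 0.2], [-0.5, 0.9], [-0.1, -0.6], [-0.2, 0.8], [0.4, 0.4], [0.3, 0.7]]
cradle [0.50047267 0.22234939 0.        ]
t 7.25 TCP [0.5307 0.1676 0.2206] grip 0.0095 F [-0.6 -0.4 -0.5] q7 -0.32
turn [0.02 0.04 0.55] shift after turn mm [ 45.4 -42.9 140.6] shift before turn [ 45.9 -42.5 140.6]
```

```bash
python3 -m jog '[[15,-14,20,0,0,0.5,0],[15,-14,30,0,0,0,0],[15,-15,30,0,0,0,0],[0,0,30,0,0,0,0],[0,0,15,0,0,0,0]]'; python3 -m jog '[[0,0,0,0,0,0,0],[0,0,0,0,0,0,0],[0,0,0,0,0,0,0],[0,0,0,0,0,0,0],[0,0,0,0,0,0,0]]'; python3 - <<'E'
from h import *
c,im=snap("wrist","w5"); c=viewer.get_calibration("wrist")
s=observe()
np.savez("w5.npz",K=c["K"],cam_to_world=c["cam_to_world"],p=s["position"],o=s["orientation"])
goto([.5005,.2223,.08],-14.48)
E
```

```text
time: 7.75
position: [0.4979, 0.2233, 0.0932]
orientation: [-2.479, -1.928, 0.006]
wrist_force: [-0.6, -0.4, 0.0]
grip_width: 0.0094
time: 8.25
position: [0.5, 0.2236, 0.0965]
orientation: [2.48, 1.928, 0.003]
wrist_force: [-0.0, -0.5, -0.2]
grip_width: 0.0095
t 8.3 TCP [0.4998 0.2236 0.0963] grip 0.0093 F [-0.8  0.1 -1.5] q7 -0.35
turn [ 0.05 -0.05  0.2 ] shift after turn mm [-1.1  1.  16.3] shift before turn [-1.1  0.9 16.3]
```

View pics/w5.png

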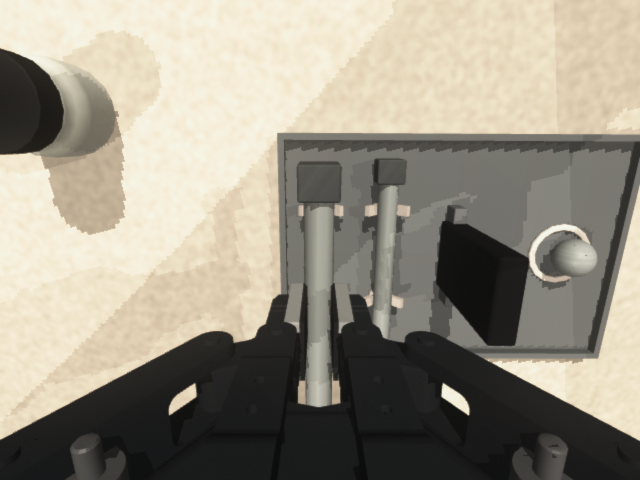

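```bash
python3 - <<'E'
import cv2
im=cv2.imread("pics/w5.png"); cv2.imwrite("pics/w5z.png",cv2.resize(im[125:325,270:420],None,fx=3,fy=3,interpolation=cv2.INTER_NEAREST)); cv2.imwrite("pics/w5y.png",cv2.resize(im[125:365,410:640],None,fx=2.5,fy=2.5,interpolation=cv2.INTER_NEAREST))
E
```

```text
(no output)
```

View pics/w5z.png

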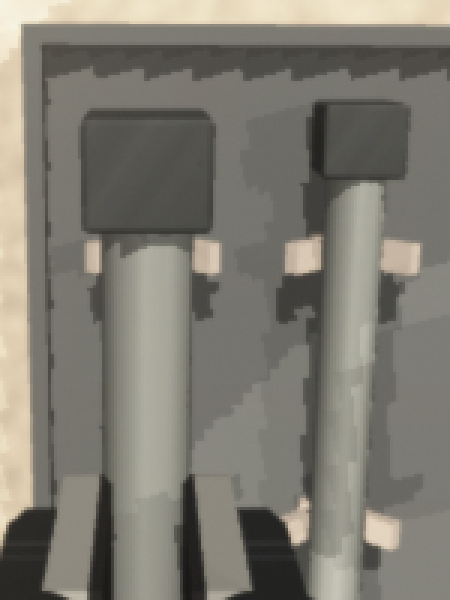

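View pics/w5y.png

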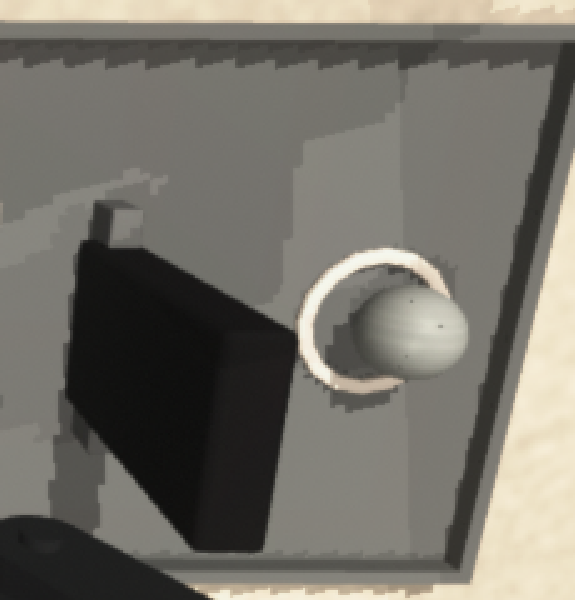

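```bash
python3 - <<'E'
from fit import *
c=np.load("w5.npz")
z=lambda a,b:(270+(a+.5)/3-.5,125+(b+.5)/3-.5)
y=lambda a,b:(410+(a+.5)/2.5-.5,125+(b+.5)/2.5-.5)
fe=[((-110,75,11),z(22,25)),((110,-75,11),y(470,582)),
((-84,30,20),z(152.5,257)),((-44,30,20),z(353,257)),((72,0,7.5),y(373,320)),((7,-22,83),y(265,551)),((-7,-22,83),y(196,551))]
x=fit(c,fe,[.58,.196,-.24])
r=R.from_euler("z",x[2]).as_matrix()
cr=r@[-.084,0,0]+[x[0],x[1],0]; print("cradle",cr)
goto([cr[0],cr[1],.024],np.degrees(x[2]))
# rod in tool frame
s=observe();rt=R.from_rotvec(c["o"])
for zz in (-.003,):
    o,d=ray(c,*z(147,122)); o2=rt.inv().apply(o-c["p"]);d2=rt.inv().apply(d);print("block outer top edge tool",o2+d2*(zz-o2[2])/d2[2])
E
```

```text
tray x,y,yaw [0.5812 0.2016] -14.45
[[-1.3, -2.1], [0.6, -0.2], [-0.5, -0.3], [0.2, -0.1], [1.1, -0.0], [1.3, 1.4], [-1.4, 1.3]]
cradle [0.49986515 0.22260282 0.        ]
t 8.3 TCP [0.4998 0.2236 0.0963] grip 0.0093 F [-0.8  0.1 -1.5] q7 -0.35
turn [ 0.05 -0.05  0.18] shift after turn mm [-0.9  0.3 72.3] shift before turn [-1.   0.2 72.3]
block outer top edge tool [ 0.06008507 -0.00063539 -0.003     ]
```

```bash
python3 -m jog '[[-0.9,0.3,15,0,0,0,0],[0,0,20,0,0,0,0],[0,0,15,0,0,0,0],[0,0,10,0,0,0,0],[0,0,5,0,0,0,0]]'; python3 -m jog '[[0,0,2,0,0,0,0],[0,0,2,0,0,0,0],[0,0,1,0,0,0,0],[0,0,0,0,0,0,0],[0,0,0,0,0,0,0]]'; python3 - <<'E'
from h import *
goto([.5,.2225,.022],-14.45)
c,im=snap("wrist","w6"); c=viewer.get_calibration("wrist")
s=observe()
np.savez("w6.npz",K=c["K"],cam_to_world=c["cam_to_world"],p=s["position"],o=s["orientation"])
E
```

```text
time: 8.8
position: [0.4993, 0.2224, 0.03]
orientation: [-2.48, -1.928, 0.001]
wrist_force: [-0.1, 0.4, -0.1]
grip_width: 0.0095
time: 9.3
position: [0.4997, 0.2226, 0.0259]
orientation: [2.48, 1.928, 0.001]
wrist_force: [-0.2, 0.2, -0.3]
grip_width: 0.0097
t 9.3 TCP [0.4997 0.2226 0.0259] grip 0.0097 F [-0.2  0.2 -0.3] q7 -0.3
turn [ 0.03 -0.02  0.18] shift after turn mm [-0.   0.3  3.9] shift before turn [-0.   0.3  3.9]
```

View pics/w6.png

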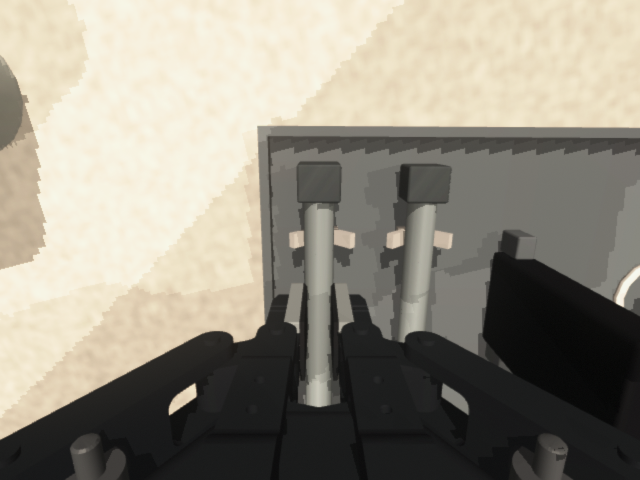

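```bash
python3 -m jog '[[-0.3,1.2,1,0,0,0,0],[0,0,1,0,0,0,0],[0,0,1,0,0,0,0],[0,0,0,0,0,0,0],[0,0,0,0,0,0,0]]'; python3 -m jog '[[0,0,0.7,0,0,0,0],[0,0,0.5,0,0,0,0],[0,0,0.3,0,0,0,0],[0,0,0,0,0,0,0],[0,0,0,0,0,0,0]]'; python3 - <<'E'
from h import *
goto([.5,.2225,.022],-14.45)
c,im=snap("wrist","w7"); c=viewer.get_calibration("wrist")
cv2.imwrite("pics/w7z.png",cv2.resize(im[120:345,250:470,::-1],None,fx=2.6,fy=2.6,interpolation=cv2.INTER_NEAREST))
E
```

```text
time: 9.85
position: [0.5006, 0.2219, 0.0225]
orientation: [-2.48, -1.928, 0.0]
wrist_force: [-0.3, -0.1, 0.1]
grip_width: 0.0093
time: 10.35
position: [0.5008, 0.222, 0.0216]
orientation: [-2.48, -1.928, -0.001]
wrist_force: [-0.8, -0.3, 5.5]
grip_width: 0.0095
t 10.35 TCP [0.5008 0.222  0.0216] grip 0.0095 F [-0.8 -0.3  5.5] q7 -0.29
turn [ 0.01 -0.03  0.16] shift after turn mm [ 0.3 -0.9 -0.4] shift before turn [ 0.3 -0.9 -0.4]
```

View pics/w7z.png

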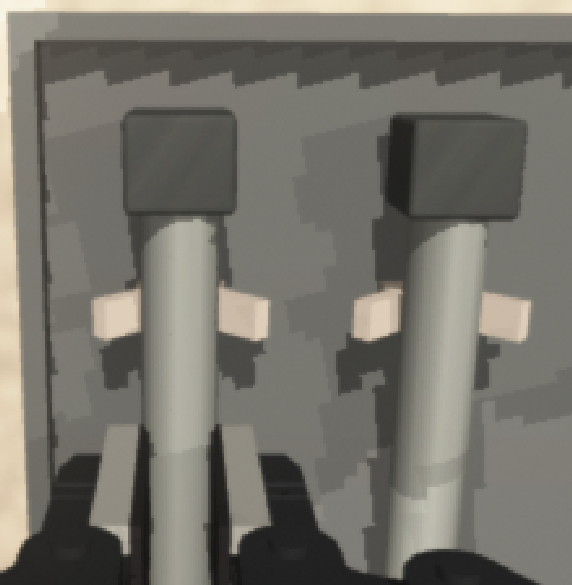

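```bash
python3 -m jog '[[0,0,0,0,0,0,0.13],[0,0,0,0,0,0,0.16],[0,0,0,0,0,0,0.2],[0,0,0,0,0,0,0.23],[0,0,0,0,0,0,0.23]]'; python3 - <<'E'
from h import *
goto([.5,.2225,.022],-14.45)
c,im=snap("wrist","w8"); c=viewer.get_calibration("wrist")
cv2.imwrite("pics/w8z.png",cv2.resize(im[120:345,250:470,::-1],None,fx=2.6,fy=2.6,interpolation=cv2.INTER_NEAREST))
E
```

```text
time: 10.9
position: [0.5005, 0.2219, 0.0209]
orientation: [2.48, 1.928, -0.001]
wrist_force: [-1.4, -0.5, 0.3]
grip_width: 0.0196
t 10.9 TCP [0.5005 0.2219 0.0209] grip 0.0196 F [-1.4 -0.5  0.3] q7 -0.29
turn [-0.01  0.02  0.18] shift after turn mm [ 0.5 -0.7 -1.1] shift before turn [ 0.5 -0.7 -1.1]
```

View pics/w8z.png

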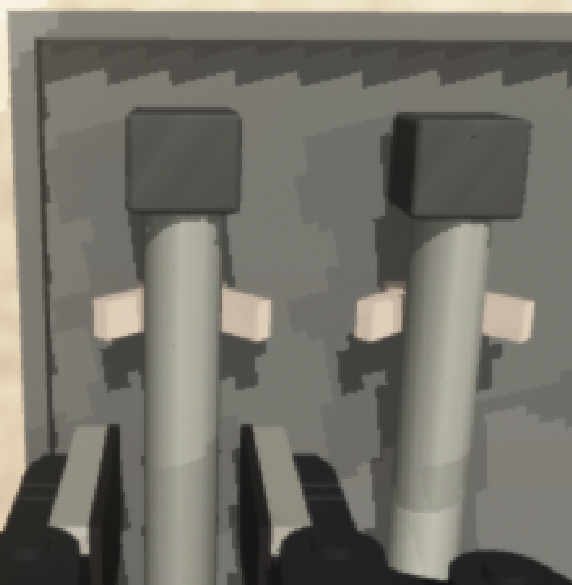

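Released; the rod sits in both notches with its block on the +y side. Moving up, then over the grip.

```bash
python3 -m jog '[[0,0,-5,0,0,0,0.23],[0,0,-15,0,0,0,0.23],[0,0,-30,0,0,0,0.23],[0,0,-40,0,0,0,0.5],[0,0,-40,0,0,0,0.7]]'; python3 -m jog '[[0,0,-40,0,0,0,0.7],[0,20,-20,0,0,0.2,0.7],[-10,35,0,0,0,0,0.7],[-10,25,0,0,0,0,0.7],[0,0,0,0,0,0,0.7]]';  python3 -m jog '[[0,0,0,0,0,0,0.7],[0,0,0,0,0,0,0.7],[0,0,0,0,0,0,0.7],[0,0,0,0,0,0,0.7],[0,0,0,0,0,0,0.7]]'; python3 - <<'E'
from h import *
goto([.5815,.2015,.1],-14.45)
c,im=snap("wrist","w9"); c=viewer.get_calibration("wrist")
s=observe()
np.savez("w9.npz",K=c["K"],cam_to_world=c["cam_to_world"],p=s["position"],o=s["orientation"])
E
```

```text
time: 11.45
position: [0.5002, 0.2217, 0.1525]
orientation: [-2.48, -1.928, 0.002]
wrist_force: [1.3, 0.0, 0.8]
grip_width: 0.0481
time: 11.95
position: [0.5761, 0.1781, 0.2119]
orientation: [2.486, 1.913, 0.002]
wrist_force: [-0.4, -0.8, 0.4]
grip_width: 0.0599
time: 12.45
position: [0.5727, 0.1832, 0.2111]
orientation: [-2.482, -1.925, 0.0]
wrist_force: [0.0, 0.1, -0.2]
grip_width: 0.0599
t 12.45 TCP [0.5727 0.1832 0.2111] grip 0.0599 F [ 0.   0.1 -0.2] q7 -0.32
turn [-0.02 -0.    0.03] shift after turn mm [ 19.9   4.  111.1] shift before turn [ 19.9   4.  111.1]
```

View pics/w9.png

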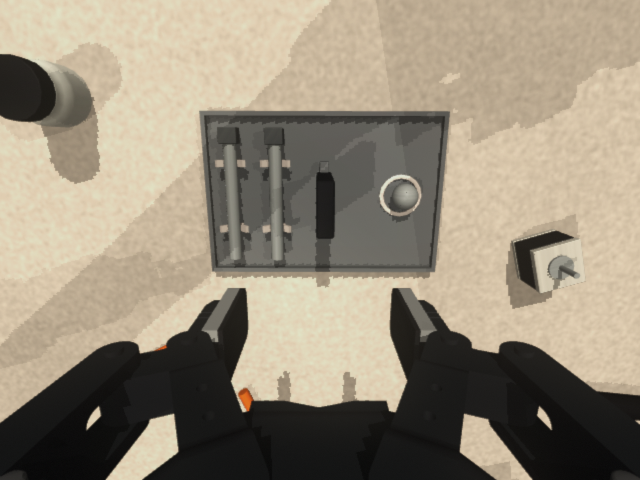

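Both rods lie parallel with their blocks aligned (228,135) and (274,136). The ball is in its pocket (403,194) and the plate's top is near (326,208).

```bash
python3 - <<'E'
import cv2
im=cv2.imread("pics/w9.png"); cv2.imwrite("pics/w9z.png",cv2.resize(im[105:280,195:455],None,fx=3,fy=3,interpolation=cv2.INTER_NEAREST))
E
```

```text
(no output)
```

View pics/w9z.png

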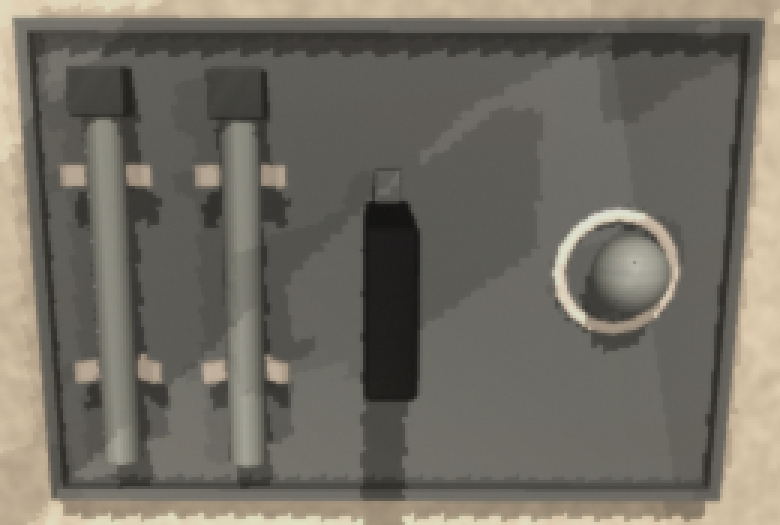

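```bash
python3 - <<'E'
from fit import *
c=np.load("w9.npz")
z=lambda a,b:(195+(a+.5)/3-.5,105+(b+.5)/3-.5)
fe=[((-110,75,11),z(14,19)),((110,75,11),z(764,20)),((110,-75,11),z(718,499)),((-110,-75,11),z(53,498)),
((-84,30,20),z(106,176)),((-44,30,20),z(240,176)),((72,0,7.5),z(617,271)),((0,0,83),z(391.5,313))]
x=fit(c,fe,[.58,.196,-.24])
r=R.from_euler("z",x[2]).as_matrix().T
# laid rod & rod2 in tray frame: block outer top edge, shank end
for n,a,b in [("rod",(97,67),(121,464)),("rod2",(237,67),(249,465))]:
    for p,zz in ((a,.025),(b,.020)): print(n,np.round(r@(onz(c,*z(*p),zz)-[x[0],x[1],0])*1e3,1))
goto([x[0],x[1],.054],np.degrees(x[2]))
E
```

```text
tray x,y,yaw [0.582  0.2006] -14.54
[[-0.6, -1.0], [0.7, -0.9], [1.0, 0.6], [-0.4, 0.7], [-0.7, -0.2], [-0.1, -0.1], [0.1, 0.2], [0.3, 1.0]]
rod [-82.8  60.3  25. ]
rod [-84.3 -59.5  20. ]
rod2 [-43.2  60.4  25. ]
rod2 [-43.8 -59.8  20. ]
t 12.5 TCP [0.5728 0.1831 0.2111] grip 0.0596 F [ 0.7 -0.  -1.3] q7 -0.32
turn [-0.01 -0.    0.11] shift after turn mm [ 19.3   4.5 157.1] shift before turn [ 19.3   4.5 157.1]
```

```bash
python3 -m jog '[[10,2,20,0,0,0.1,0.7],[9.3,2.5,35,0,0,0,0.7],[0,0,35,0,0,0,0.6],[0,0,30,0,0,0,0.5],[0,0,20,0,0,0,0.45]]'; python3 -m jog '[[0,0,12,0,0,0,0.4],[0,0,5,0,0,0,0.35],[0,0,0,0,0,0,0.3],[0,0,0,0,0,0,0.3],[0,0,0,0,0,0,0.3]]'; python3 - <<'E'
from h import *
goto([.582,.2006,.054],-14.54)
c,im=snap("wrist","w10"); c=viewer.get_calibration("wrist")
E
```

```text
time: 13.0
position: [0.581, 0.2003, 0.0686]
orientation: [-2.484, -1.922, 0.005]
wrist_force: [-0.3, 0.3, 0.5]
grip_width: 0.0387
time: 13.5
position: [0.5832, 0.2004, 0.0554]
orientation: [2.485, 1.921, 0.004]
wrist_force: [-0.5, 1.0, 0.1]
grip_width: 0.0259
t 13.5 TCP [0.5832 0.2004 0.0554] grip 0.0259 F [-0.5  1.   0.1] q7 -0.26
turn [ 0.12 -0.08 -0.03] shift after turn mm [-0.1 -1.2  1.4] shift before turn [-0.1 -1.2  1.4]
```

View pics/w10.png

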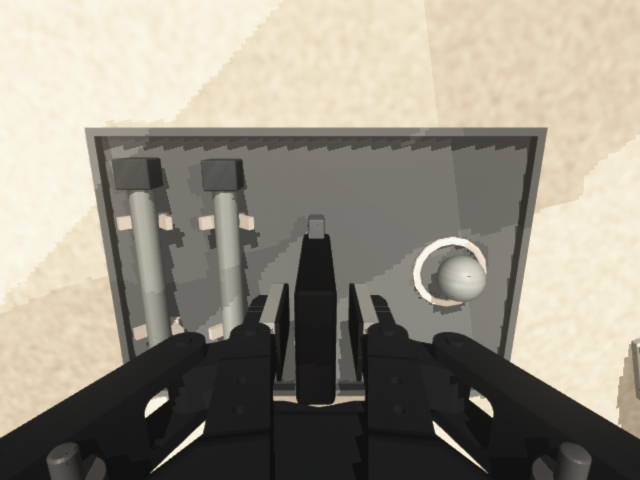

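The plate is between the pads, off by about 1 mm. I'll correct that, then close gently.

```bash
python3 -m jog '[[0,-1.0,1.4,0,0,0,0.27],[0,0,0,0,0,0,0.23],[0,0,0,0,0,0,0.19],[0,0,0,0,0,0,0.16],[0,0,0,0,0,0,0.13]]' 30; python3 -m jog '[[0,0,0,0,0,0,0.1],[0,0,0,0,0,0,0.0],[0,0,0,0,0,0,0],[0,0,0,0,0,0,0],[0,0,0,0,0,0,0]]' 90; python3 -m jog '[[0,0,0,0,0,0,0],[0,0,-2,0,0,0,0],[0,0,-4,0,0,0,0],[0,0,-6,0,0,0,0],[0,0,-6,0,0,0,0]]';python3 -m jog '[[0,0,-4,0,0,0,0],[0,0,-2,0,0,0,0],[0,0,0,0,0,0,0],[0,0,0,0,0,0,0],[0,0,0,0,0,0,0]]'; python3 - <<'E'
from h import *
goto([.582,.2006,.1],-14.54)
c,im=snap("wrist","w11"); c,im=snap("scene","s11");cv2.imwrite("pics/s11z.png",cv2.resize(im[160:360,280:520,::-1],None,fx=3,fy=3,interpolation=cv2.INTER_CUBIC))
E
```

```text
time: 14.05
position: [0.5818, 0.2004, 0.0529]
orientation: [2.485, 1.921, 0.001]
wrist_force: [1.2, -0.4, 0.2]
grip_width: 0.0138
time: 14.55
position: [0.5818, 0.2004, 0.053]
orientation: [2.485, 1.921, 0.001]
wrist_force: [1.8, 0.1, 2.9]
grip_width: 0.013
time: 15.05
position: [0.5804, 0.2004, 0.0703]
orientation: [-2.484, -1.921, 0.003]
wrist_force: [0.1, -0.3, -5.7]
grip_width: 0.0127
time: 15.55
position: [0.5811, 0.2004, 0.0765]
orientation: [-2.485, -1.922, 0.001]
wrist_force: [-0.0, -1.0, -4.7]
grip_width: 0.0133
t 15.55 TCP [0.5811 0.2004 0.0765] grip 0.0133 F [-0.  -1.  -4.7] q7 -0.28
turn [-0.03  0.02 -0.03] shift after turn mm [  0.4   0.8 -23.5] shift before turn [  0.4   0.8 -23.5]
```

View pics/w11.png

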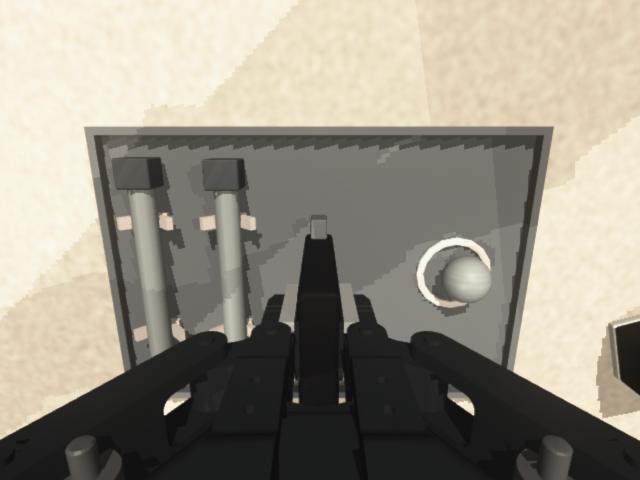

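View pics/s11z.png

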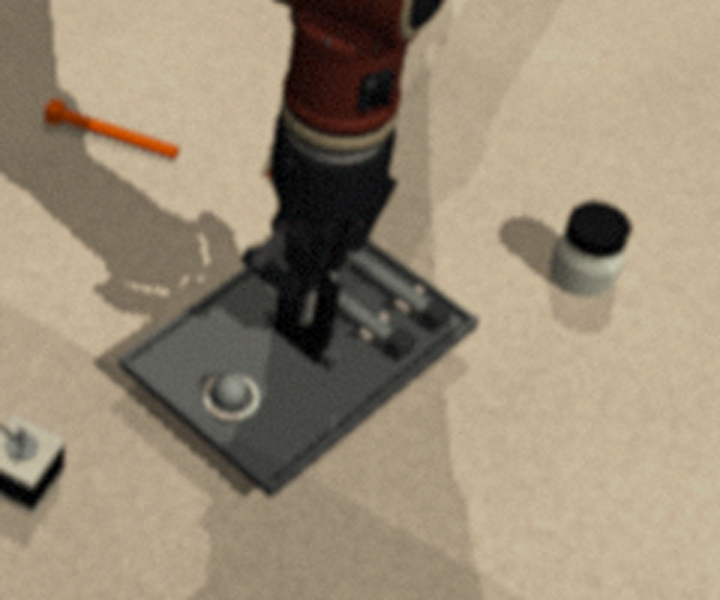

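The tray is off the table and level (about −5 N), with the ball and both rods in place. I'll lift it smoothly to final height.

```bash
python3 -m jog '[[0,0,-5,0,0,0,0],[0,0,-9,0,0,0,0],[0,0,-13,0,0,0,0],[0,0,-16,0,0,0,0],[0,0,-18,0,0,0,0]]'; python3 -m jog '[[0,0,-18,0,0,0,0],[0,0,-16,0,0,0,0],[0,0,-13,0,0,0,0],[0,0,-9,0,0,0,0],[0,0,-6,0,0,0,0]]'; python3 -m jog '[[0,0,-2,0,0,0,0],[-2,0.5,0,0,0,0,0],[-5,1.3,0,0,0,0,0],[-9,2.3,0,0,0,0,0],[-13,3.4,0,0,0,0,0]]';  python3 - <<'E'
from h import *
goto([.58,-.282,.2],-14.54)
c,im=snap("wrist","w12")
E
```

```text
time: 16.15
position: [0.5814, 0.2004, 0.1392]
orientation: [2.485, 1.921, 0.001]
wrist_force: [-0.3, 1.0, -5.4]
grip_width: 0.0133
time: 16.65
position: [0.5815, 0.2004, 0.2008]
orientation: [2.485, 1.922, 0.002]
wrist_force: [0.2, -0.2, -4.9]
grip_width: 0.0129
time: 17.15
position: [0.581, 0.1699, 0.2011]
orientation: [-2.484, -1.922, 0.002]
wrist_force: [-0.3, -1.1, -5.8]
grip_width: 0.013
t 17.15 TCP [0.581  0.1699 0.2011] grip 0.013 F [-0.3 -1.1 -5.8] q7 -0.3
turn [-0.05  0.03  0.01] shift after turn mm [-437.7  112.5    1.1] shift before turn [-437.7  112.4    1.3]
```

View pics/w12.png

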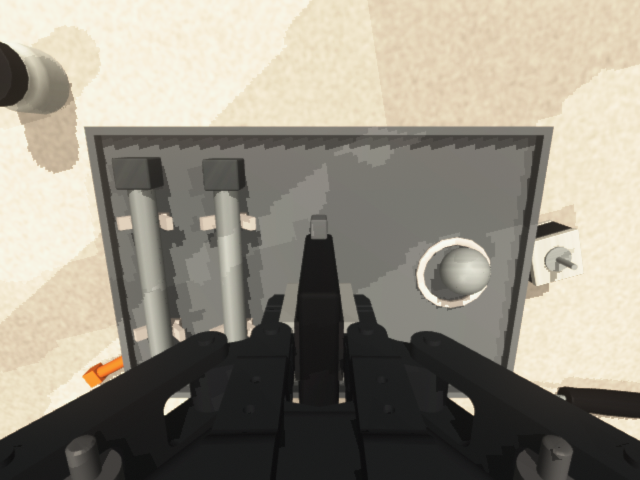

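```bash
python3 -m jog '[[-4,1,0,0,0,0,0],[-8,2.1,0,0,0,0,0],[-12,3.1,0,0,0,0,0],[-16,4.1,0,0,0,0,0],[-18,4.6,0,0,0,0,0]]'; python3 -m jog '[[-18,4.6,0,0,0,0,0],[-18,4.6,0,0,0,0,0],[-18,4.6,0,0,0,0,0],[-18,4.6,0,0,0,0,0],[-18,4.6,0,0,0,0,0]]'; python3 -m jog '[[-18,4.6,0,0,0,0,0],[-18,4.6,0,0,0,0,0],[-18,4.6,0,0,0,0,0],[-18,4.6,0,0,0,0,0],[-18,4.6,0,0,0,0,0]]'; python3 -m jog '[[-18,4.6,0,0,0,0,0],[-18,4.6,0,0,0,0,0],[-18,4.6,0,0,0,0,0],[-16,4.1,0,0,0,0,0],[-14,3.6,0,0,0,0,0]]'; python3 -m jog '[[-11,2.9,0,0,0,0,0],[-8,2.1,0,0,0,0,0],[-6,1.5,0,0,0,0,0],[-4,1,0,0,0,0,0],[-2,0.5,0,0,0,0,0]]';python3 -m jog '[[0,0,0,0,0,0,0],[0,0,0,0,0,0,0],[0,0,0,0,0,0,0],[0,0,0,0,0,0,0],[0,0,0,0,0,0,0]]'; python3 - <<'E'
from h import *
goto([.58,-.282,.2],-14.54)
c,im=snap("wrist","w13");c,im=snap("scene","s13");c,im=snap("top","t13")
E
```

```text
time: 17.7
position: [0.5811, 0.1091, 0.2017]
orientation: [2.485, 1.922, -0.0]
wrist_force: [0.5, -1.9, -4.6]
grip_width: 0.0131
time: 18.2
position: [0.5805, 0.0152, 0.2019]
orientation: [2.486, 1.92, -0.001]
wrist_force: [0.6, -0.7, -5.8]
grip_width: 0.013
time: 18.7
position: [0.5798, -0.0776, 0.2019]
orientation: [2.486, 1.92, -0.001]
wrist_force: [-0.2, -0.1, -5.5]
grip_width: 0.0132
time: 19.2
position: [0.5794, -0.1642, 0.2018]
orientation: [2.486, 1.919, -0.001]
wrist_force: [-0.6, -0.0, -5.8]
grip_width: 0.0134
time: 19.7
position: [0.58, -0.1938, 0.2016]
orientation: [-2.485, -1.922, -0.0]
wrist_force: [-0.5, -0.2, -5.2]
grip_width: 0.013
time: 20.2
position: [0.58, -0.1937, 0.2017]
orientation: [-2.485, -1.922, -0.0]
wrist_force: [-0.7, -0.4, -5.0]
grip_width: 0.013
t 20.2 TCP [ 0.58   -0.1937  0.2017] grip 0.013 F [-0.7 -0.4 -5. ] q7 0.3
turn [-0.   -0.   -0.02] shift after turn mm [-85.5  22.2   1.7] shift before turn [-85.5  22.2   1.7]
```

View pics/w13.png

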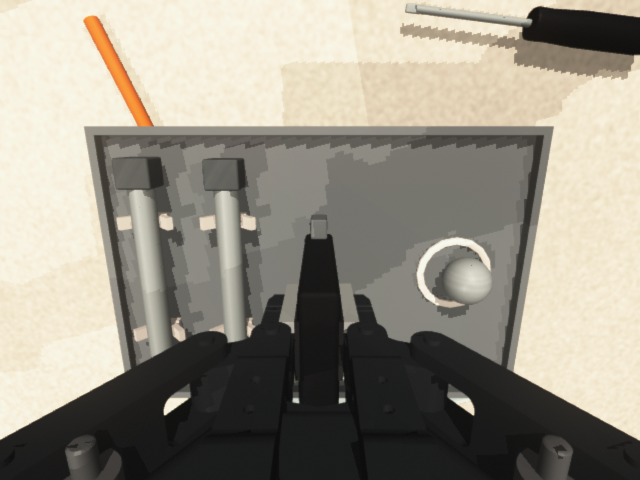

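View pics/s13.png

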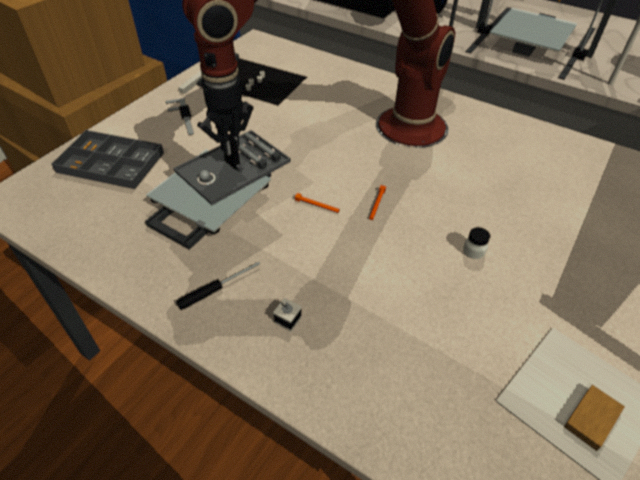

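View pics/t13.png

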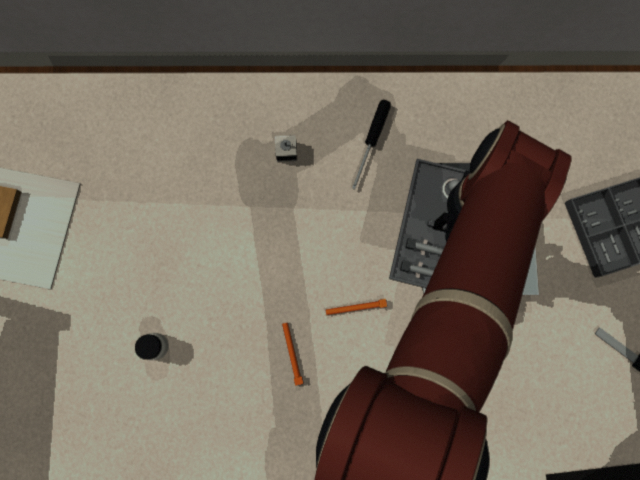

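All bystanders are in place and the tray is intact. About 88 mm to go.

```bash
python3 -m jog '[[-3,0.8,0,0,0,0,0],[-6,1.6,0.5,0,0,0,0],[-10,2.6,0.5,0,0,0,0],[-13,3.4,0.7,0,0,0,0],[-14,3.6,0,0,0,0,0]]'; python3 -m jog '[[-13,3.4,0,0,0,0,0],[-11,2.9,0,0,0,0,0],[-8,2.1,0,0,0,0,0],[-5,1.2,0,0,0,0,0],[-2.5,0.6,0,0,0,0,0]]';python3 -m jog '[[0,0,0,0,0,0,0],[0,0,0,0,0,0,0],[0,0,0,0,0,0,0],[0,0,0,0,0,0,0],[0,0,0,0,0,0,0]]'; python3 - <<'E'
from h import *
goto([.58,-.282,.2],-14.54)
c,im=snap("wrist","w14");c,im=snap("scene","s14")
cv2.imwrite("pics/s14z.png",cv2.resize(im[60:260,100:340,::-1],None,fx=3,fy=3,interpolation=cv2.INTER_CUBIC))
E
```

```text
time: 20.85
position: [0.5797, -0.2432, 0.1999]
orientation: [2.486, 1.921, -0.001]
wrist_force: [-0.6, 0.2, -5.2]
grip_width: 0.0127
time: 21.35
position: [0.5799, -0.2827, 0.2]
orientation: [-2.485, -1.921, 0.0]
wrist_force: [0.9, -0.2, -4.7]
grip_width: 0.0126
time: 21.85
position: [0.58, -0.2819, 0.2]
orientation: [-2.485, -1.922, -0.0]
wrist_force: [-0.8, 0.1, -4.6]
grip_width: 0.0131
t 21.85 TCP [ 0.58   -0.2819  0.2   ] grip 0.0131 F [-0.8  0.1 -4.6] q7 0.42
turn [-0.   -0.   -0.01] shift after turn mm [-0.1  0.   0. ] shift before turn [-0.1  0.   0. ]
```

View pics/w14.png

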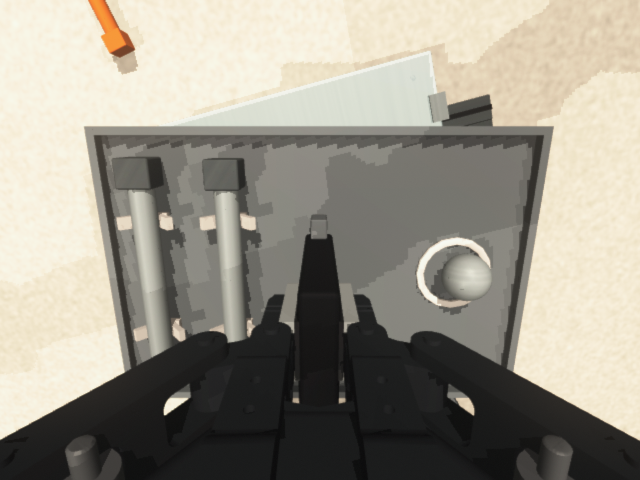

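View pics/s14z.png

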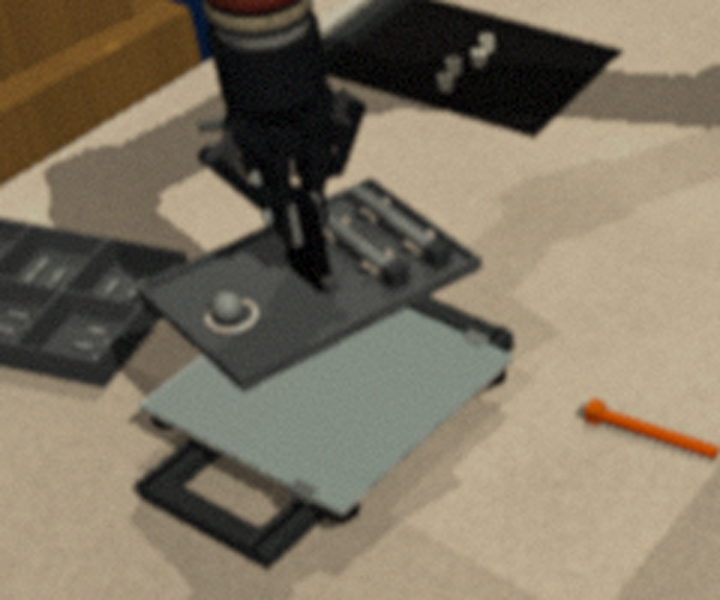

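The tray is steady over the glass and clear of it, with the ball in its pocket (466,277) and both rods in place. One settling hold, then I hand in.

```bash
python3 -m jog '[[0,0,0,0,0,0,0],[0,0,0,0,0,0,0],[0,0,0,0,0,0,0],[0,0,0,0,0,0,0],[0,0,0,0,0,0,0]]'; python3 -c "
from plant import robot
print(robot.job_done())"
```

```text
time: 22.45
position: [0.5799, -0.2823, 0.2]
orientation: [2.485, 1.922, -0.0]
wrist_force: [0.2, 0.7, -4.7]
grip_width: 0.0132
the job is handed in; nothing more can be done
None
```

I laid the loose rod in the empty cradle, then lifted the tray by its grip and carried it over the printer bed. I handed the job in at 22.5 s, still holding the tray there.

- **Rod:** I lowered it until it touched the cradle (5.5 N), then opened the jaws. Camera measurements put both ends within about 1 mm of centred. Its block is at the tray's +y side, next to the other rod's block.
- **Tray:** the tool was steady and pointing straight down over the bed centre I estimated from the top camera (0.580, −0.282). The tray's underside works out at about 147 mm above the table, or 10 cm above the glass. The last pictures show it level and clear of the bed, with the ball in its pocket and both rods in their cradles. The wrist carries a steady load of about 4.7 N.
- **Motor, screwdriver and jar:** they looked unmoved in a scene picture taken just before the last 9 cm of the carry. I did not measure them again after that.

Two readings were slightly off. The gripper showed 9.5 mm on the 12 mm rod and 13 mm on the 14 mm plate, although both grips held. The bed centre is only good to about 2 mm, because I did not re-measure it with the tray in place.

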